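# Unlock the medicine box and hold the key turned

### The arm

A 7-joint arm with a two-finger parallel gripper is mounted at the origin on the work surface. World frame = base frame: x ahead of the robot, y to its left, z up, the work surface at z = 0. Lengths are in m, angles in degrees, forces in N, time in s.
With the tool pointing down it reaches from about 0.35 to 0.775 m from the base axis. Payload 3.1 kg.
Tool frame: the origin (TCP) lies midway between the tips of the shut fingers; the grasp point (between the pads) lies 19 mm behind it (bot.pinch_z is the distance from the TCP to the grasp point, in m); z points along the fingers, y is the line along which they close (so a half turn about z gives the same grasp; the last joint's range is limited). The gripper opens to 85 mm and grips with 20 to 120 N. Pads are 22 mm wide; open, the fingers measure 114 mm over their backs; the gripper's body (76 mm by 85 mm) begins 54 mm behind the grasp point. The pads swing forward as they close: fully open they stand 13 mm farther back than shut.
Start: joints at [67.569, 17.813, 0.802, 86.603, -0.252, 75.585, -1.558], TCP at [0.189, -0.517, 0.231] pointing down, gripper open.
Joint ranges: [-154.91, 154.91], [-16.99, 109.72], [-72.82, 74.43], [7.12, 147.25], [-82.49, 262.49], [11.32, 116.49], [-174.64, 174.64]. Speed limits (degrees/s): [159.86, 159.86, 180, 180, 180, 180, 180].

### API

Orientations are given as a 3x3 rotation matrix whose columns are the frame's x, y, z axes.
In Python, from bench import bot gives the robot as it stands.
- The arm moves only by the shell command python3 -m inch 'ROWS' [OPENING]. ROWS is JSON, a list of rows, each an object with "slide": the shift along the world's x, y, z in cm, a list of three; "twist": the turn, a rotation vector about the world's x, y, z in degrees, a list of three. A call has 1 to 8 rows; each row is the pose to reach, as a shift and turn from the pose commanded when the call began; what a row does not reach only later rows make up. A row lasts 1/10 s, in which the tool goes at most 50 mm and 8.59 degrees, less where a joint would pass 70% of its speed; a pose out of reach is approached as far as the arm can. A call with a gripper value outside its range is refused whole. OPENING is the opening, from 0 (shut) to 1 (fully open), set as the call begins (- or left out, the last holds). The fingers move at their own pace and stop on an object; the grip force is fixed at half the most. Time passes only in rows, so rows that repeat a pose let the fingers close. It gives the time, the measured TCP pose, the force, the opening and the grip force at its end, in the units of the state.
- bot.read_state(): the state, without advancing time (a new reading comes with each control period).
- bot.get_image(name): name is "scene" or "top" or "wrist"; returns a dict with "frame" (400x640x3 uint8, red, green, blue), "range_z" (400x640 float32, m along the optical axis (not along the pixel's ray), 0 where there is no reading), "fx", "fy", "cx", "cy" (pixels), "dist" ([k1, k2, p1, p2, k3] as OpenCV has them; the pictures are not rectified), "xyz" and "rotation" of the camera in the world. Camera axes: x right, y down, z forward; pixel columns grow to the right and rows downward; lengths in m; the calibration is good to about 2 mm. A picture is of the moment at which its call begins.
- bot.finish_job(): hands the job in; it is judged then, once.
The state is a dict: "time": time; "joint_positions": joint angles; "qd": joint speeds; "joint_torque": joint torques, N m; "position": TCP position; "eef_rot": TCP orientation; "force": force on the tool from outside, world axes, zero at the start; "moment": the same for the moment, N m; "finger_gap": opening from 0.0 (shut) to 1.0 (fully open); "gripper_force": force on a finger pad.
Only numpy, scipy, OpenCV 4.12 (cv2) and the standard library are available. Lean on these libraries where they do the work, as an engineer would, in place of code of your own. Each camera call takes 0.05 s, during which the arm holds its last target. There are 200 camera calls.

### The job

Take the square-headed key out of the bamboo key stand, push it down into the lock on top of the white medicine box and work it past the stiff pins until it is fully home, then turn it a quarter turn clockwise (seen from above) so that the bolt draws back. The lock springs back if let go, so finish while still gripping the key and holding it turned. Leave the round-headed key, the glass tumbler, the black toothbrush cup and the soap pump where they stand.

Things in the scene. Friction and masses are not known exactly. Their poses are not given: they have to be found in the camera images.
- key_center (a point): Centre of the square head of the safe key: loose, steel, 60 g, 86 mm long, upright in a slot of the stand, tip down. z up along the key, y across head and blade width, x through the thickness. Head 32 (y) x 8 (x) x 32 mm tall; its window is look only, it grips as a solid slab. In the stand its underside is 24 mm above the stand's top. A half turn about z leaves the key the same.
- key_tip (a point): Tip of the safe key, 70 mm below the head's centre, same axes. Going up from it: flat blade 14 mm (y) x 5 mm (x), 34 mm long, its first 8 mm tapering from about 8 mm wide; round neck 5 mm in diameter, 20 mm long; head.
- round_key_center (a point): Centre of the round head (disc 32 mm in diameter, 8 mm thick) of the other steel key, otherwise like the safe key and with the same axes; it stands in the other slot, 84 mm away along y. Not to be disturbed.
- stand: Fixed bamboo block, 50 mm (x) x 160 mm (y) x 40 mm tall, origin under its centre. Two upright slots, 7 mm (x) x 16 mm (y), 30 mm deep, at y = -42 and +42 mm; either key may be in either. Stand and box may change sides.
- box: Fixed white medicine box, 150 mm (x) x 180 mm (y) x 80 mm tall, origin under its centre. In the middle of its top a steel lock plate, 44 x 44 mm, 6 mm thick. A bolt and its keeper (12 mm high) lie on the top, 36 to 89 mm from the lock along +y.
- lock_mouth (a point): Centre of the keyhole at the lock plate's top face, 86 mm above the counter; z up, axes as the box. Slot 15.4 mm along x, 6.4 mm along y, 2 mm chamfer: the blade's width (key y) must lie along x here, either way round. The floor is 44 mm below; fully home, the head's centre is 26 mm above this point and its underside 10 mm. The fixed plate lets the key turn only within about 3 mm of home.
- pin0 (a joint): How far (m) the upper of two sprung, sticky pins in the lock is pushed aside: 0 at rest, about 0.002 to 0.003 with the blade past it. It sits 19 mm below the mouth, the other one 10 mm deeper, at the slot's other end. They give way to a downward push on the tapered tip, mostly 5 to 10 N, at worst about 15 N; a small sideways wiggle helps.
- plug (a joint): Turn of the lock's plug in rad: 0 at rest, growing clockwise seen from above, stop at 1.6. A spring turns it back (about 0.02 N m at 0, 0.07 N m at a quarter turn). The key has about 0.1 rad of play in it, so turn the key about 0.1 rad more than the plug. The bolt on the box slides 12 mm back for a quarter turn.
- tumbler: Frosted glass tumbler, 74 mm across, 95 mm tall, origin under its centre. Not to be disturbed.
- brush_cup: Matte black ceramic toothbrush cup, 72 mm across, 100 mm tall, origin under its centre. Not to be disturbed.
- pump: Closed stainless soap pump, 64 mm across, 170 mm tall, origin under its centre. Not to be disturbed.

How it is judged:
By the outcome, as a careful person would: the job done as asked, in the order asked, and still so for the second after the job is handed in, while the arm keeps its last pose, push and grip.
It also fails if it takes over 45 s, if anything falls off the work surface, if the arm or the gripper's body presses on something with over 40 N, if the wrist force passes 120 N, or if a joint passes its speed limit or range.

## Working session

There is one attempt and no reset: what is moved stays moved. The work goes in short steps, Python scripts to look and compute and a shell command to move; the robot and the scene stay as the last step left them, time stands still between calls to the robot, and variables do not carry over. Pictures are saved under pics/ and viewed, at most 10 in all, crops included, and the job is handed in when it is done.

```bash
ls; mkdir -p pics; python3 - <<'E'
from bench import bot
import cv2,numpy as np
s=bot.read_state();print(s['time'],s['position'],np.round(s['eef_rot'],3).tolist(),s['finger_gap'],bot.pinch_z)
for n in ['scene','top']:
    d=bot.get_image(n);cv2.imwrite(f'pics/{n}0.png',d['frame'][:,:,::-1]);np.savez(f'pics/{n}0.npz',**{k:np.array(v) for k,v in d.items()})
    print(n,d['fx'],d['cx'],d['cy'],d['dist'],d['xyz'],np.round(d['rotation'],3).tolist())
E
```

```text
pics
0.0 [ 0.18826706 -0.5160093   0.23021901] [[0.939, 0.343, -0.001], [0.343, -0.939, 0.002], [-0.0, -0.002, -1.0]] 0.9945887115331647 0.0187
scene 510.18801795464447 322.333710032874 195.83584700448355 [-0.129948  0.        0.        0.        0.      ] [ 1.41325309 -0.17719268  1.16516359] [[0.242, 0.778, -0.58], [0.97, -0.193, 0.146], [0.002, -0.598, -0.802]]
top 503.83641436872347 311.10590313661834 201.19872296735448 [-0.00228045  0.          0.          0.          0.        ] [ 0.39562627 -0.01255128  1.46018131] [[0.003, -0.982, 0.19], [-1.0, -0.004, -0.001], [0.001, -0.19, -0.982]]
```

View pics/scene0.png

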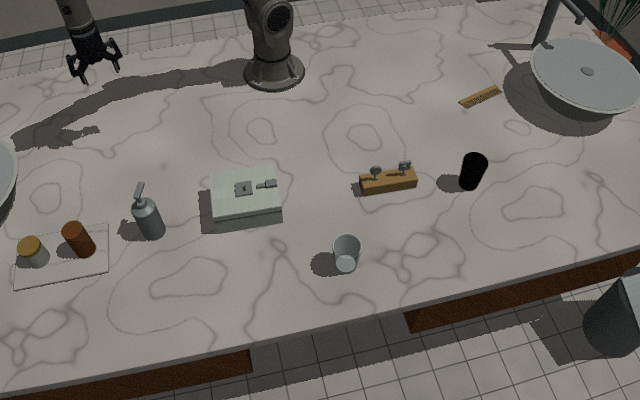

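View pics/top0.png

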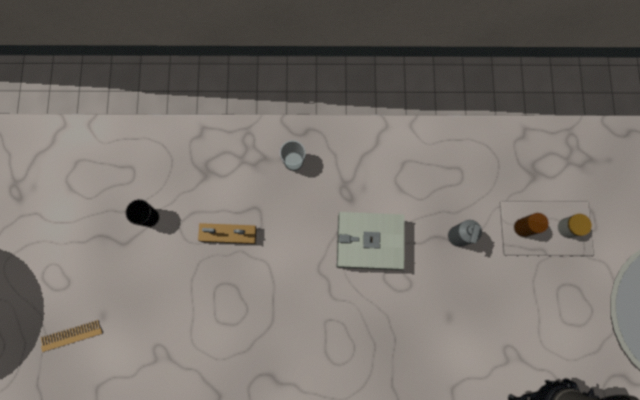

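The scene view shows the stand at about (388,180) with keys at (376,170) and (404,165), and the box at (245,195) with its lock at (243,188). In the top view the stand is at (227,233) and the lock at (371,240). Next I enlarge both for details.

```bash
cat > h.py <<'E'
import numpy as np,cv2
def ld(n): return dict(np.load(f'pics/{n}.npz'))
def K(d): return np.array([[d['fx'],0,d['cx']],[0,d['fy'],d['cy']],[0,0,1.]],float)
def ray(d,uv):
    p=cv2.undistortPoints(np.array(uv,float).reshape(-1,1,2),K(d),d['dist']).reshape(-1,2)
    return (np.c_[p,np.ones(len(p))])@d['rotation'].T
def plane(d,uv,z):
    r=ray(d,uv);o=d['xyz'];return o+r*((z-o[2])/r[:,2:])
def depth(d):
    v,u=np.mgrid[0:400,0:640];r=ray(d,np.c_[u.ravel(),v.ravel()])
    return (d['xyz']+r*d['range_z'].reshape(-1,1)).reshape(400,640,3)
def tri(d1,u1,d2,u2):
    a=ray(d1,[u1])[0];b=ray(d2,[u2])[0];t=np.linalg.lstsq(np.c_[a,-b],d2['xyz']-d1['xyz'],rcond=None)[0]
    p=d1['xyz']+a*t[0];q=d2['xyz']+b*t[1];return (p+q)/2,np.linalg.norm(p-q)
def proj(d,P):
    R=d['rotation'].T;return cv2.projectPoints(np.array(P,float).reshape(-1,1,3),cv2.Rodrigues(R)[0],-R@d['xyz'],K(d),d['dist'])[0].reshape(-1,2)
def snap(n,out):
    from bench import bot
    d=bot.get_image(n);np.savez(f'pics/{out}.npz',**{k:np.array(v) for k,v in d.items()});cv2.imwrite(f'pics/{out}.png',d['frame'][:,:,::-1]);return d
E
python3 - <<'E'
from h import *
s=ld('scene0');t=ld('top0')
a=cv2.resize(s['frame'][140:235,190:500],None,fx=2.5,fy=2.5,interpolation=cv2.INTER_CUBIC)
b=cv2.resize(t['frame'][205:275,190:410],None,fx=3.5,fy=3.5,interpolation=cv2.INTER_CUBIC)
w=max(a.shape[1],b.shape[1]);c=np.zeros((a.shape[0]+b.shape[0],w,3),np.uint8);c[:a.shape[0],:a.shape[1]]=a;c[a.shape[0]:,:b.shape[1]]=b
cv2.imwrite('pics/crop1.png',c[:,:,::-1]);print(c.shape)
def rect(d,m,z):
    cs=cv2.findContours(m.astype(np.uint8),0,2)[0];c=max(cs,key=cv2.contourArea)
    p=plane(d,c.reshape(-1,2),z)[:,:2];return cv2.minAreaRect((p*1000).astype(np.float32)),cv2.contourArea(c)
for n,d in(('top',t),('scene',s)):
    P=depth(d);h=cv2.cvtColor(d['frame'],cv2.COLOR_RGB2HSV)
    w=(P[...,0]>.3)&(P[...,0]<.75)&(P[...,1]>-.25)&(P[...,1]<.35)
    print(n,'box',rect(d,w&(abs(P[...,2]-.08)<.012)&(h[...,2]>100),.08),'stand',rect(d,w&(h[...,0]>8)&(h[...,0]<28)&(h[...,1]>110)&(abs(P[...,2]-.04)<.008),.04))
    for nm,uv in (('tumbler',(292,155)),('cup',(142,212)),('pump',(464,234))) if n=='top' else (('tumbler',(346,250)),('cup',(472,170)),('pump',(148,218))): print(nm,P[uv[1],uv[0]])
E
```

```text
(483, 775, 3)
top box (((555.3853149414062, -169.8596954345703), (161.8641815185547, 149.9559783935547), 87.95742797851562), 3056.5) stand (((577.0253295898438, 224.66856384277344), (159.12815856933594, 49.038578033447266), 88.15248107910156), 886.0)
tumbler [0.81802311 0.04393343 0.00359481]
cup [0.64228492 0.48009941 0.00873695]
pump [ 0.5664348  -0.42269863  0.12209229]
scene box (((555.3867797851562, -170.66830444335938), (162.726806640625, 153.42730712890625), 87.9357681274414), 2431.5) stand (((584.2498168945312, 223.987060546875), (160.27415466308594, 54.91300582885742), 88.1076889038086), 633.0)
tumbler [0.77354144 0.04732125 0.02574774]
cup [0.65457752 0.43761007 0.09783961]
pump [ 0.60712884 -0.43269644  0.10400818]
```

View pics/crop1.png

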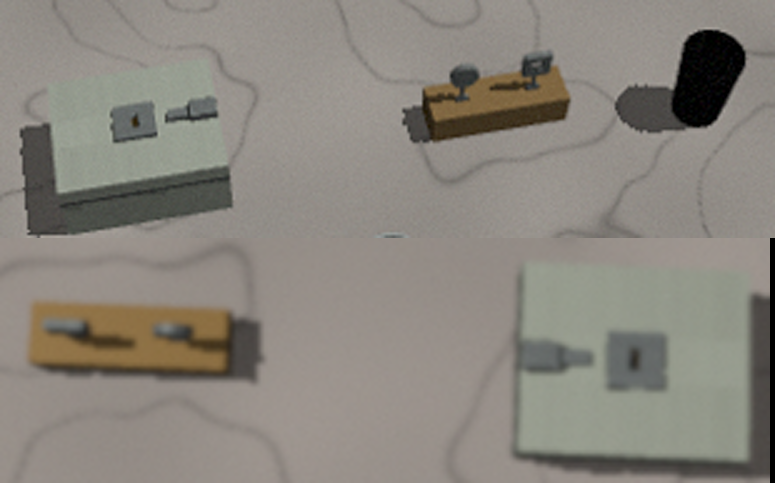

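The lower crop shows the square (windowed) key in the stand's +y slot at crop (66,328) and the round one at (173,331). The keyhole is at (635,360), with the bolt toward +y. I'm moving over the box for a wrist view.

```bash
python3 -m inch '[{"slide":[5,5,3],"twist":[0,0,8]},{"slide":[9,10,6],"twist":[0,0,16]},{"slide":[12,13,8],"twist":[0,0,24]},{"slide":[15,17,10],"twist":[0,0,32]},{"slide":[18,20,10],"twist":[0,0,40]},{"slide":[21,23,10],"twist":[0,0,48]},{"slide":[24,27,10],"twist":[0,0,56]},{"slide":[27,30,10],"twist":[0,0,64]}]'; python3 -m inch '[{"slide":[2,2,0],"twist":[0,0,4]},{"slide":[4,4,0],"twist":[0,0,4]},{"slide":[4,4,0],"twist":[0,0,4]},{"slide":[4,4,0],"twist":[0,0,4]}]'
python3 - <<'E'
from h import *
d=snap('wrist','w1');print(d['xyz'],np.round(d['rotation'],3).tolist(),d['fx'],d['dist'])
print(plane(ld('top0'),[(371.4,239.9)],.086))
E
```

```text
time: 0.9
position: [0.4441, -0.2315, 0.3312]
eef_rot: [[0.098, 0.995, 0.0], [0.995, -0.098, -0.0], [-0.0, 0.0, -1.0]]
force: [1.2, -0.6, -0.3]
finger_gap: 0.999
gripper_force: 0.0
time: 1.3
position: [0.4831, -0.1929, 0.3303]
eef_rot: [[0.033, 0.999, -0.002], [0.999, -0.033, 0.0], [0.0, -0.002, -1.0]]
force: [-0.7, -0.5, 1.2]
finger_gap: 1.001
gripper_force: 0.0
[ 0.48514628 -0.124408    0.47266153] [[0.999, -0.032, -0.011], [-0.033, -0.962, -0.271], [-0.002, 0.271, -0.962]] 315.7193509713052 [-0.04243553  0.          0.          0.          0.        ]
[[ 0.55392414 -0.17916302  0.086     ]]
```

View pics/w1.png

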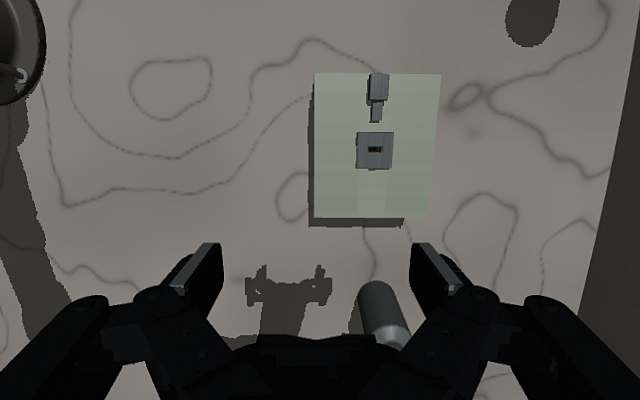

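The wrist view (image up is world +y) shows the lock plate at (375,150), keyhole at (375,149), bolt at (378,90) and the pump at (380,310). I'm going closer for accuracy.

```bash
python3 -m inch '[{"slide":[3,-1,-3],"twist":[0,0,0]},{"slide":[5,-2,-7],"twist":[0,0,0]},{"slide":[7,-2,-11],"twist":[0,0,0]},{"slide":[7,-2,-14],"twist":[0,0,0]},{"slide":[7,-2,-14],"twist":[0,0,0]},{"slide":[7,-2,-14],"twist":[0,0,0]}]'
python3 - <<'E'
from h import *
d=snap('wrist','w2')
g=d['frame'].astype(int)
for n in ('w1','w2'):
    d=ld(n);P=depth(d);f=d['frame']
    print(n,d['xyz'])
    # plate: neutral gray within box area by depth
    h=cv2.cvtColor(f,cv2.COLOR_RGB2HSV)
    m=(abs(P[...,2]-.086)<.0035)&(abs(P[...,0]-.555)<.035)&(abs(P[...,1]+.179)<.035)
    c=max(cv2.findContours(m.astype(np.uint8),0,2)[0],key=cv2.contourArea)
    print('z',np.median(P[m][:,2]),'box z',np.median(P[(abs(P[...,2]-.08)<.01)&~m][:,2]))
    r=cv2.minAreaRect((plane(d,c.reshape(-1,2),.086)[:,:2]*1000).astype(np.float32));print(r)
    x,y,w,hh=cv2.boundingRect(c);sub=cv2.cvtColor(f,cv2.COLOR_RGB2GRAY)[y+8:y+hh-8,x+6:x+w-6];print(x,y,w,hh,np.sort(sub.ravel())[[5,50,100,200,-50]])
x0,y0=max(x-60,0),max(y-70,0);cv2.imwrite('pics/w2c.png',cv2.resize(f[y0:y+hh+60,x0:x+w+60],None,fx=3,fy=3,interpolation=cv2.INTER_CUBIC)[:590,:790,::-1]);print(x0,y0)
E
```

```text
time: 1.95
position: [0.5524, -0.2148, 0.1913]
eef_rot: [[0.037, 0.999, -0.001], [0.999, -0.037, -0.001], [-0.001, -0.001, -1.0]]
force: [-1.2, 0.9, 0.3]
finger_gap: 1.004
gripper_force: 0.0
w1 [ 0.48514628 -0.124408    0.47266153]
z 0.08574932421239118 box z 0.07981440595738315
((554.1047973632812, -180.2654571533203), (43.059627532958984, 44.69597244262695), 88.18407440185547)
356 132 38 36 [10 27 72 84 89]
w2 [ 0.5546096  -0.14624394  0.33360247]
z 0.08577354765143624 box z 0.07983754877507038
((554.3887939453125, -180.3115997314453), (43.225425720214844, 44.058162689208984), 87.86988830566406)
290 121 57 56 [11 16 28 60 88]
230 51
```

View pics/w2c.png

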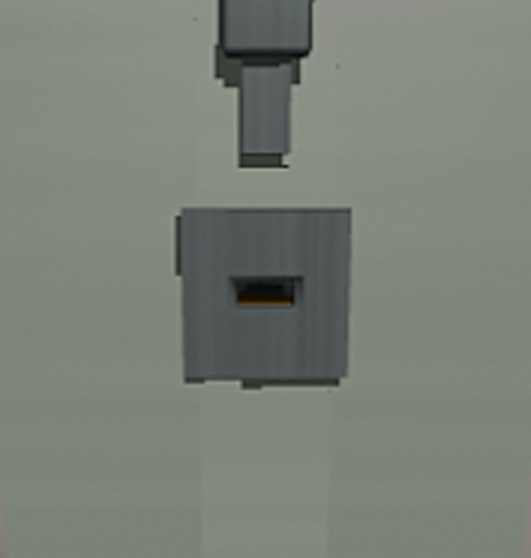

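The plate centre comes out at (0.554, -0.180, 0.0857) with yaw about -2°, and the keyhole at crop (267,290) sits in the plate's centre. Now to the stand.

```bash
python3 -m inch '[{"slide":[0,4,3],"twist":[0,0,0]},{"slide":[0,9,5],"twist":[0,0,0]},{"slide":[0,14,5],"twist":[0,0,0]},{"slide":[1,19,5],"twist":[0,0,0]},{"slide":[1,24,5],"twist":[0,0,0]},{"slide":[2,29,5],"twist":[0,0,0]},{"slide":[2,34,5],"twist":[0,0,0]},{"slide":[3,39,5],"twist":[0,0,0]}]' | head -2;  python3 -m inch '[{"slide":[0,3,0],"twist":[0,0,0]},{"slide":[0,5,0],"twist":[0,0,0]},{"slide":[0,5,0],"twist":[0,0,0]},{"slide":[0,5,0],"twist":[0,0,0]}]'
python3 - <<'E'
from h import *
d=snap('wrist','w3');P=depth(d);f=d['frame'];h=cv2.cvtColor(f,cv2.COLOR_RGB2HSV)
print(d['xyz'])
m=(abs(P[...,2]-.04)<.006)&(P[...,1]>.1)&(P[...,1]<.35)&(abs(P[...,0]-.58)<.07)&(h[...,1]>60)
c=np.vstack(cv2.findContours(m.astype(np.uint8),0,2)[0])
print('stand',np.median(P[m][:,2]),cv2.minAreaRect((plane(d,c.reshape(-1,2),.04)[:,:2]*1000).astype(np.float32)))
m=(P[...,2]>.06)&(P[...,2]<.11)&(P[...,1]>.1)&(P[...,1]<.35)&(abs(P[...,0]-.58)<.07)
n,l,st,_=cv2.connectedComponentsWithStats(m.astype(np.uint8))
for i in range(1,n):
    if st[i,4]>30:
        q=P[l==i];zt=np.percentile(q[:,2],95);t=q[q[:,2]>zt-.004]
        print(st[i],'ztop',zt,'top mean',t.mean(0),'minmax',np.percentile(t,3,0),np.percentile(t,97,0),'allmin',q.min(0),q.max(0))
cv2.imwrite('pics/w3c.png',cv2.resize(f[30:330,170:470],None,fx=2,fy=2,interpolation=cv2.INTER_CUBIC)[:,:,::-1])
E
```

```text
time: 2.8
position: [0.5829, 0.1726, 0.2451]
time: 3.2
position: [0.5832, 0.2197, 0.2431]
eef_rot: [[0.035, 0.999, 0.004], [0.999, -0.035, -0.0], [-0.0, 0.004, -1.0]]
force: [1.0, 0.0, 0.0]
finger_gap: 0.999
gripper_force: 0.0
[0.58456296 0.28829582 0.38545056]
stand 0.03986653250546923 ((577.8493041992188, 224.9318084716797), (160.4569549560547, 49.98196792602539), 87.80016326904297)
[306 111   9  36 324] ztop 0.09702839488204958 top mean [0.57936994 0.26733113 0.09586893] minmax [0.5754703  0.25237387 0.09456281] [0.58323417 0.28199431 0.09713885] allmin [0.57504937 0.25137097 0.09421284] [0.58355102 0.28288945 0.09760291]
[307 197   8  31 248] ztop 0.09632449136180592 top mean [0.57644799 0.18357201 0.09478408] minmax [0.57283716 0.17331564 0.09264005] [0.58003917 0.19228715 0.09669846] allmin [0.57224938 0.1687894  0.0805908 ] [0.58037963 0.19896828 0.09713312]
```

View pics/w3c.png

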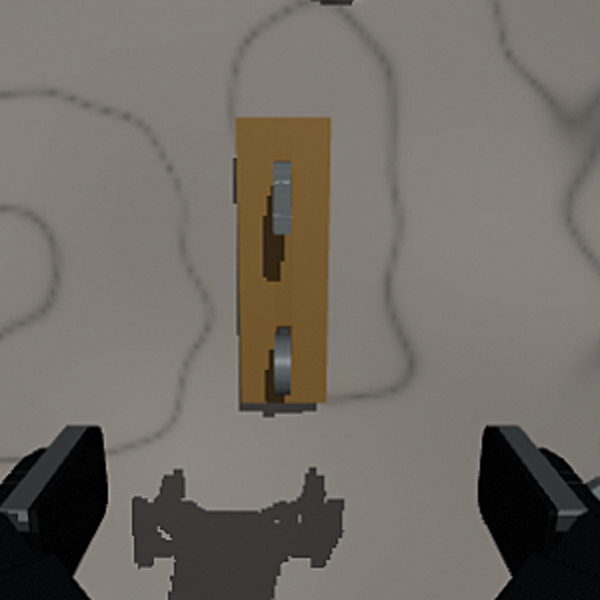

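Both heads stand at z of about 0.096. The square key's head is at (0.5794, 0.2672), matching stand centre + 42 mm, with yaw about -2.1°. I'm descending over it.

```bash
python3 -m inch '[{"slide":[0,4,-2],"twist":[0,0,0]},{"slide":[-0.4,4.7,-6],"twist":[0,0,0]},{"slide":[-0.4,4.7,-10],"twist":[0,0,0]},{"slide":[-0.4,4.7,-13],"twist":[0,0,0]},{"slide":[-0.4,4.7,-13],"twist":[0,0,0]},{"slide":[-0.4,4.7,-13],"twist":[0,0,0]}]'
python3 - <<'E'
from h import *
from bench import bot
d=snap('wrist','w4');P=depth(d)
s=bot.read_state();print(s['position'],np.round(s['eef_rot'],4).tolist(),d['xyz'])
m=(P[...,2]>.085)&(P[...,2]<.11)&(P[...,1]>.235)&(P[...,1]<.30)&(abs(P[...,0]-.58)<.02)
q=P[m];print(len(q),q.min(0),q.max(0),np.median(q[q[:,2]>.092],0),cv2.minAreaRect((q[q[:,2]>.092][:,:2]*1000).astype(np.float32)))
S=ld('scene0');Q=depth(S);m=(Q[...,2]>.06)&(Q[...,2]<.12)&(abs(Q[...,1]-.267)<.025)&(abs(Q[...,0]-.58)<.03);q=Q[m];print('scene',len(q),q.min(0),q.max(0),np.median(q,0))
E
```

```text
time: 3.85
position: [0.5794, 0.2656, 0.1118]
eef_rot: [[0.037, 0.999, 0.001], [0.999, -0.037, -0.001], [-0.001, 0.001, -1.0]]
force: [-0.0, 0.3, 0.2]
finger_gap: 1.006
gripper_force: 0.0
[0.58014921 0.26678525 0.11329253] [[0.0368, 0.9993, 0.0036], [0.9993, -0.0368, 0.0011], [0.0012, 0.0036, -1.0]] [0.58141834 0.33415656 0.25414289]
884 [0.57557623 0.25030854 0.08501041] [0.58433931 0.28346514 0.09786306] [0.57982938 0.26855296 0.09583758] ((579.8067626953125, 266.9132995605469), (33.10579299926758, 8.027398109436035), 88.12117767333984)
scene 102 [0.57444242 0.25024692 0.06325818] [0.58772709 0.28351191 0.10122316] [0.58235162 0.26697872 0.08620976]
```

Both views agree, and the tool is aligned within 1 mm. Descend and grip.

```bash
python3 -m inch '[{"slide":[0,0.1,-2.5],"twist":[0,0,0]},{"slide":[0,0.1,-4.9],"twist":[0,0,0]},{"slide":[0,0.1,-4.9],"twist":[0,0,0]},{"slide":[0,0.1,-4.9],"twist":[0,0,0]}]'; python3 -m inch '[{"slide":[0,0,0],"twist":[0,0,0]},{"slide":[0,0,0],"twist":[0,0,0]},{"slide":[0,0,0],"twist":[0,0,0]},{"slide":[0,0,0],"twist":[0,0,0]},{"slide":[0,0,0],"twist":[0,0,0]},{"slide":[0,0,0],"twist":[0,0,0]},{"slide":[0,0,0],"twist":[0,0,0]},{"slide":[0,0,0],"twist":[0,0,0]}]' 0
```

```text
time: 4.3
position: [0.5796, 0.269, 0.0641]
eef_rot: [[0.035, 0.999, 0.003], [0.999, -0.035, 0.001], [0.001, 0.003, -1.0]]
force: [-0.8, 0.1, 0.7]
finger_gap: 1.0
gripper_force: 0.0
time: 5.1
position: [0.5792, 0.2685, 0.0623]
eef_rot: [[0.035, 0.999, 0.002], [0.999, -0.035, 0.0], [0.0, 0.002, -1.0]]
force: [2.2, 0.7, 0.6]
finger_gap: 0.08
gripper_force: 61.7
```

Gripped (61 N, 8 mm wide). Lift straight out, then carry with a +90° (counter-clockwise) turn, which leaves room for the clockwise turn later.

```bash
python3 -m inch '[{"slide":[0,0,1.5],"twist":[0,0,0]},{"slide":[0,0,3.5],"twist":[0,0,0]},{"slide":[0,0,7],"twist":[0,0,0]},{"slide":[0,0,11],"twist":[0,0,0]},{"slide":[0,0,15.5],"twist":[0,0,0]},{"slide":[0,-1,16],"twist":[0,0,0]},{"slide":[0,-5,16],"twist":[0,0,0]},{"slide":[0,-10,16],"twist":[0,0,8]}]'; python3 -m inch '[{"slide":[0,-4,0],"twist":[0,0,8]},{"slide":[0,-8,0],"twist":[0,0,16]},{"slide":[-1,-12,0],"twist":[0,0,24]},{"slide":[-1,-16,0],"twist":[0,0,32]},{"slide":[-1,-20,0],"twist":[0,0,40]},{"slide":[-2,-24,0],"twist":[0,0,48]},{"slide":[-2,-28,0],"twist":[0,0,56]},{"slide":[-2,-32,0],"twist":[0,0,64]}]'
```

```text
time: 5.9
position: [0.5763, 0.1712, 0.2218]
eef_rot: [[-0.116, 0.993, -0.002], [0.993, 0.116, 0.002], [0.002, -0.001, -1.0]]
force: [0.8, -1.3, -1.5]
finger_gap: 0.085
gripper_force: 61.5
time: 6.7
position: [0.5565, -0.1525, 0.2212]
eef_rot: [[-0.942, 0.335, -0.003], [0.335, 0.942, 0.001], [0.003, -0.0, -1.0]]
force: [0.1, 0.9, 0.6]
finger_gap: 0.087
gripper_force: 61.6
```

```bash
python3 -m inch '[{"slide":[0,-2,0],"twist":[0,0,8]},{"slide":[-0.2,-2.8,0],"twist":[0,0,16]},{"slide":[-0.2,-2.8,0],"twist":[0,0,17.5]},{"slide":[-0.2,-2.8,0],"twist":[0,0,17.5]},{"slide":[-0.2,-2.8,0],"twist":[0,0,17.5]}]'
python3 - <<'E'
from h import *
from bench import bot
d=snap('wrist','w5');P=depth(d);f=d['frame']
s=bot.read_state();print(s['position'],np.round(s['eef_rot'],4).tolist(),d['xyz'],d['rotation'].round(3).tolist())
m=(abs(P[...,2]-.086)<.0035)&(abs(P[...,0]-.555)<.035)&(abs(P[...,1]+.179)<.035)
c=max(cv2.findContours(m.astype(np.uint8),0,2)[0],key=cv2.contourArea)
print(cv2.minAreaRect((plane(d,c.reshape(-1,2),.086)[:,:2]*1000).astype(np.float32)))
k=(P[...,2]>.15)&(P[...,2]<.30)&(abs(P[...,0]-.555)<.03)&(abs(P[...,1]+.18)<.02)
q=P[k];print('key/finger pts',len(q),q.min(0),q.max(0))
cv2.imwrite('pics/w5.png',f[:,:,::-1])
E
```

```text
time: 7.2
position: [0.5561, -0.1774, 0.2218]
eef_rot: [[-0.999, 0.042, -0.001], [0.042, 0.999, 0.001], [0.001, 0.001, -1.0]]
force: [-0.0, -0.3, -1.1]
finger_gap: 0.082
gripper_force: 61.6
[ 0.55615871 -0.17757605  0.22196503] [[-0.9991, 0.0417, -0.0003], [0.0417, 0.9991, 0.0006], [0.0004, 0.0006, -1.0]] [ 0.48728067 -0.17465722  0.36422338] [[0.043, 0.962, 0.269], [0.999, -0.041, -0.012], [-0.0, 0.269, -0.963]]
((554.1828002929688, -180.89120483398438), (43.82902908325195, 43.784149169921875), 87.54320526123047)
key/finger pts 10650 [ 0.53681194 -0.19998917  0.17780698] [ 0.57389015 -0.1600041   0.29999626]
```

View pics/w5.png

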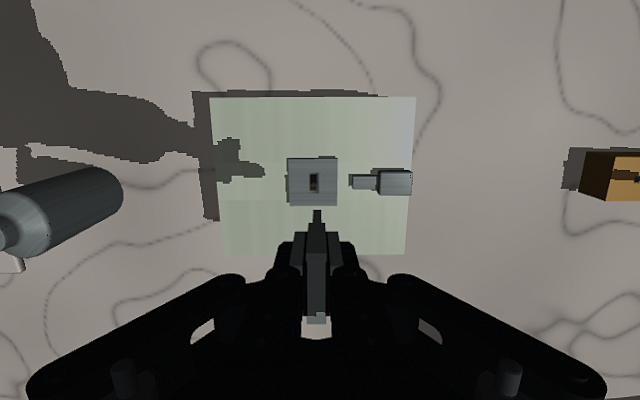

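The wrist view shows the keyhole at (314,182), the key blade's tip at (317,212) below it in the image, the head between the pads at (317,285), and the bolt at (380,182). Measure where the blade is in the hand.

```bash
python3 - <<'E'
from h import *
d=ld('w5');P=depth(d);g=cv2.cvtColor(d['frame'],cv2.COLOR_RGB2GRAY)
for v in list(range(208,236,3))+list(range(236,330,6)):
    r=P[v,290:345];k=np.where((r[:,2]>.15)&(r[:,2]<.26)&(r[:,0]>.53))[0]
    # front-most contiguous: choose within 6 mm of min range
    if len(k)==0: continue
    rz=d['range_z'][v,290:345][k];k=k[rz<rz.min()+.006]
    print(v,290+k[0],290+k[-1],r[k].mean(0).round(4),'w',np.round((k[-1]-k[0]+1)*rz.min()/315.7*1000,1),'y', r[k][:,1].min().round(4),r[k][:,1].max().round(4))
E
```

```text
211 313 320 [ 0.5499 -0.177   0.1805] w 4.9 y -0.1791 -0.1748
214 313 320 [ 0.55   -0.177   0.1858] w 4.8 y -0.1791 -0.1749
217 312 320 [ 0.55   -0.1773  0.1908] w 5.2 y -0.1796 -0.175
220 312 320 [ 0.55   -0.1773  0.1959] w 5.1 y -0.1795 -0.175
223 308 324 [ 0.541  -0.1769  0.2241] w 8.0 y -0.1807 -0.1731
226 308 324 [ 0.5411 -0.1769  0.2277] w 7.8 y -0.1806 -0.1732
229 308 324 [ 0.5411 -0.1769  0.2313] w 7.6 y -0.1805 -0.1733
232 307 324 [ 0.5411 -0.1772  0.2349] w 7.8 y -0.1809 -0.1734
235 307 325 [ 0.5411 -0.1769  0.2382] w 8.1 y -0.1808 -0.1731
236 307 325 [ 0.5411 -0.1769  0.2392] w 8.0 y -0.1807 -0.1731
242 306 325 [ 0.5411 -0.1771  0.2453] w 8.1 y -0.181 -0.1733
248 306 325 [ 0.5412 -0.1771  0.2509] w 7.8 y -0.1808 -0.1734
254 305 326 [ 0.5415 -0.1772  0.2554] w 8.3 y -0.1811 -0.1732
260 290 341 [ 0.5444 -0.1775  0.2548] w 19.6 y -0.1872 -0.1674
266 291 340 [ 0.5453 -0.1773  0.2578] w 18.3 y -0.1863 -0.1682
272 300 331 [ 0.5484 -0.1774  0.2568] w 11.8 y -0.1832 -0.1716
278 302 329 [ 0.5511 -0.1774  0.2565] w 10.4 y -0.1826 -0.1724
284 302 329 [ 0.5537 -0.1778  0.2565] w 10.4 y -0.1828 -0.1725
290 302 329 [ 0.5565 -0.1778  0.2563] w 10.6 y -0.1829 -0.1726
296 302 329 [ 0.559  -0.178   0.2566] w 10.6 y -0.183 -0.1727
302 302 329 [ 0.5617 -0.178   0.2566] w 10.7 y -0.1832 -0.1728
308 302 329 [ 0.5646 -0.1781  0.2565] w 10.8 y -0.1833 -0.1728
314 302 329 [ 0.5673 -0.1783  0.2566] w 10.8 y -0.1834 -0.1729
320 306 325 [ 0.5714 -0.1785  0.255 ] w 8.0 y -0.1824 -0.1746
```

The key's axis is at (0.557, -0.177), upright, with its tip about 51 mm below the TCP. I shift -2.8 and -3.3 mm, then lower to just above the plate.

```bash
python3 -m inch '[{"slide":[-0.28,-0.33,-2],"twist":[0,0,0.5]},{"slide":[-0.28,-0.33,-5],"twist":[0,0,0.5]},{"slide":[-0.28,-0.33,-7],"twist":[0,0,0.5]},{"slide":[-0.28,-0.33,-7.9],"twist":[0,0,0.5]},{"slide":[-0.28,-0.33,-7.9],"twist":[0,0,0.5]},{"slide":[-0.28,-0.33,-7.9],"twist":[0,0,0.5]}]'
python3 - <<'E'
from h import *
d=snap('wrist','w6');P=depth(d)
m=(abs(P[...,2]-.086)<.003)&(abs(P[...,0]-.555)<.03)&(abs(P[...,1]+.18)<.03)
c=max(cv2.findContours(m.astype(np.uint8),0,2)[0],key=cv2.contourArea);p=plane(d,c.reshape(-1,2),.086)
print('plate min/max',p.min(0),p.max(0))
for v in range(190,250,4):
    r=P[v,280:350];k=np.where((r[:,2]>.09)&(r[:,2]<.19)&(r[:,0]>.53))[0]
    if len(k)==0: continue
    rz=d['range_z'][v,280:350][k];k=k[rz<rz.min()+.006]
    print(v,r[k].mean(0).round(4),'w',np.round((k[-1]-k[0]+1)*rz.min()/315.7*1000,1))
cv2.imwrite('pics/w6c.png',cv2.resize(d['frame'][130:270,240:400],None,fx=4,fy=4,interpolation=cv2.INTER_CUBIC)[:,:,::-1])
E
```

```text
time: 7.85
position: [0.5542, -0.1821, 0.144]
eef_rot: [[-0.999, 0.034, 0.002], [0.034, 0.999, -0.0], [-0.002, -0.0, -1.0]]
force: [-0.1, -0.9, -0.1]
finger_gap: 0.083
gripper_force: 61.6
plate min/max [ 0.53158487 -0.20302179  0.086     ] [ 0.57724595 -0.15810666  0.086     ]
210 [ 0.5482 -0.1818  0.1006] w 4.9
214 [ 0.5481 -0.1818  0.1082] w 4.7
218 [ 0.5483 -0.1821  0.1147] w 5.2
222 [ 0.5481 -0.182   0.1215] w 5.0
226 [ 0.5392 -0.1817  0.15  ] w 7.8
230 [ 0.5392 -0.1817  0.1549] w 8.0
234 [ 0.5392 -0.1817  0.1594] w 8.2
238 [ 0.5392 -0.1817  0.1635] w 7.9
242 [ 0.5392 -0.1819  0.1677] w 8.1
246 [ 0.5393 -0.182   0.1713] w 7.9
```

View pics/w6c.png

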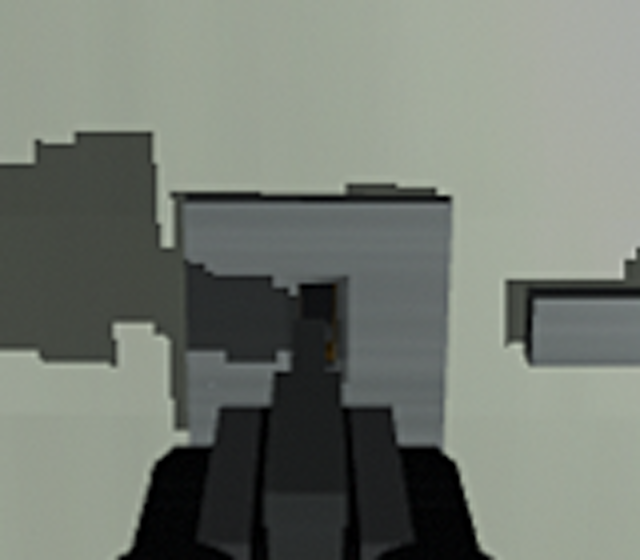

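The blade sits about 1.3 mm too far toward -y relative to the slot (slot x 297–345 in the crop, blade 293–328). I correct that and enter slowly.

```bash
python3 -m inch '[{"slide":[-0.08,0.13,0],"twist":[0,0,0]},{"slide":[-0.08,0.13,0],"twist":[0,0,0]},{"slide":[-0.08,0.13,-0.4],"twist":[0,0,0]},{"slide":[-0.08,0.13,-0.8],"twist":[0,0,0]},{"slide":[-0.08,0.13,-1.2],"twist":[0,0,0]},{"slide":[-0.08,0.13,-1.6],"twist":[0,0,0]},{"slide":[-0.08,0.13,-1.6],"twist":[0,0,0]}]'
```

```text
time: 8.6
position: [0.5531, -0.1813, 0.1264]
eef_rot: [[-0.999, 0.034, 0.001], [0.034, 0.999, 0.0], [-0.001, 0.0, -1.0]]
force: [2.2, 0.3, -2.2]
finger_gap: 0.086
gripper_force: 61.6
```

It's in, with low force. Continue down to the first pin.

```bash
python3 -m inch '[{"slide":[0,0,-0.3],"twist":[0,0,0]},{"slide":[0,0,-0.6],"twist":[0,0,0]},{"slide":[0,0,-0.8],"twist":[0,0,0]},{"slide":[0,0,-0.8],"twist":[0,0,0]}]'; python3 -m inch '[{"slide":[0,0,-0.2],"twist":[0,0,0]},{"slide":[0,0,-0.4],"twist":[0,0,0]},{"slide":[0,0,-0.4],"twist":[0,0,0]}]'
```

```text
time: 9.0
position: [0.5531, -0.1813, 0.1188]
eef_rot: [[-0.999, 0.034, 0.001], [0.034, 0.999, 0.0], [-0.001, 0.0, -1.0]]
force: [3.0, 0.0, -1.6]
finger_gap: 0.08
gripper_force: 61.6
time: 9.3
position: [0.5532, -0.1812, 0.1153]
eef_rot: [[-0.999, 0.034, 0.001], [0.034, 0.999, -0.0], [-0.001, -0.0, -1.0]]
force: [2.5, 1.0, 1.9]
finger_gap: 0.083
gripper_force: 62.1
```

```bash
python3 -m inch '[{"slide":[0.03,0,-0.2],"twist":[0,0,0]},{"slide":[0.03,0,-0.4],"twist":[0,0,0]},{"slide":[0.03,0,-0.4],"twist":[0,0,0]}]'; python3 -m inch '[{"slide":[0,0,-0.2],"twist":[0,0,0]},{"slide":[0,0,-0.4],"twist":[0,0,0]},{"slide":[0,0,-0.4],"twist":[0,0,0]}]'
```

```text
time: 9.6
position: [0.5533, -0.1812, 0.1133]
eef_rot: [[-0.999, 0.034, 0.001], [0.034, 0.999, -0.001], [-0.001, -0.001, -1.0]]
force: [-0.0, 0.0, 11.7]
finger_gap: 0.082
gripper_force: 63.6
time: 9.9
position: [0.5533, -0.1812, 0.1089]
eef_rot: [[-0.999, 0.034, 0.001], [0.034, 0.999, -0.001], [-0.001, -0.001, -1.0]]
force: [-0.2, -0.1, 9.4]
finger_gap: 0.083
gripper_force: 63.1
```

The first pin gives at about 10 N. Carry on with a small wiggle.

```bash
python3 -m inch '[{"slide":[0.04,0,-0.2],"twist":[0,0,0]},{"slide":[-0.04,0,-0.4],"twist":[0,0,0]},{"slide":[0,0,-0.5],"twist":[0,0,0]},{"slide":[0,0,-0.5],"twist":[0,0,0]}]'; python3 -m inch '[{"slide":[0.04,0,-0.2],"twist":[0,0,0]},{"slide":[-0.04,0,-0.4],"twist":[0,0,0]},{"slide":[0,0,-0.5],"twist":[0,0,0]},{"slide":[0,0,-0.5],"twist":[0,0,0]}]'
```

```text
time: 10.3
position: [0.5539, -0.1812, 0.1051]
eef_rot: [[-0.999, 0.034, 0.002], [0.034, 0.999, -0.002], [-0.003, -0.002, -1.0]]
force: [-1.3, 0.8, 13.9]
finger_gap: 0.084
gripper_force: 64.0
time: 10.7
position: [0.5542, -0.181, 0.0995]
eef_rot: [[-0.999, 0.034, 0.003], [0.034, 0.999, -0.001], [-0.003, -0.001, -1.0]]
force: [-0.0, 0.5, 11.0]
finger_gap: 0.085
gripper_force: 63.4
```

```bash
cat > k.py <<'E'
from h import *;import sys
from bench import bot
d=snap('wrist',sys.argv[1]);P=depth(d);s=bot.read_state();print('TCP',s['position'],'F',s['force'].round(1) if hasattr(s['force'],'round') else s['force'])
m=(abs(P[...,0]-.557)<.009)&(abs(P[...,1]+.181)<.004)&(P[...,2]>.11)&(P[...,2]<.16)
u=np.where(m)
z=P[m][:,2];print('head top z',np.percentile(z,[50,75,90]).round(4),len(z))
E
python3 k.py w7
```

```text
TCP [ 0.55415991 -0.18099775  0.09944002] F [-0.3  0.8 10.7]
head top z [0.1332 0.1336 0.1358] 810
```

No slip in the grip. The head top is 5.5 mm above home, so keep pushing.

```bash
python3 -m inch '[{"slide":[0.04,0,-0.2],"twist":[0,0,0]},{"slide":[-0.04,0,-0.4],"twist":[0,0,0]},{"slide":[0,0,-0.5],"twist":[0,0,0]},{"slide":[0,0,-0.5],"twist":[0,0,0]}]'; python3 -m inch '[{"slide":[0.03,0,-0.1],"twist":[0,0,0]},{"slide":[-0.03,0,-0.15],"twist":[0,0,0]},{"slide":[0,0,-0.2],"twist":[0,0,0]},{"slide":[0,0,-0.2],"twist":[0,0,0]}]'; python3 k.py w8
```

```text
time: 11.15
position: [0.5542, -0.1805, 0.0939]
eef_rot: [[-0.999, 0.034, 0.003], [0.034, 0.999, 0.0], [-0.003, 0.0, -1.0]]
force: [1.2, 0.9, 6.9]
finger_gap: 0.084
gripper_force: 62.8
time: 11.55
position: [0.5544, -0.1806, 0.0936]
eef_rot: [[-0.999, 0.034, 0.003], [0.034, 0.999, -0.001], [-0.003, -0.001, -1.0]]
force: [-1.8, 1.2, 16.3]
finger_gap: 0.081
gripper_force: 64.0
TCP [ 0.55437409 -0.1806319   0.09358242] F [-2.8  1.4 18.1]
head top z [0.1272 0.1277 0.1301] 819
```

The key is home: the head top is at 0.1277 against an expected 0.128, and it's firm on the floor. I ease off the push and turn clockwise about the key's axis.

```bash
python3 -m inch '[{"slide":[0,0,0.05],"twist":[0,0,-6]},{"slide":[0,0.02,0.05],"twist":[0,0,-12]},{"slide":[0.01,0.03,0.05],"twist":[0,0,-18]},{"slide":[0.01,0.04,0.05],"twist":[0,0,-24]},{"slide":[0.01,0.05,0.05],"twist":[0,0,-30]},{"slide":[0.02,0.06,0.05],"twist":[0,0,-36]},{"slide":[0.03,0.07,0.05],"twist":[0,0,-42]},{"slide":[0.03,0.07,0.05],"twist":[0,0,-48]}]'; python3 -c "
from bench import bot;s=bot.read_state();print(s['force'],s['moment'])"
```

```text
time: 12.4
position: [0.5545, -0.1797, 0.0937]
eef_rot: [[-0.641, 0.768, 0.003], [0.768, 0.641, -0.0], [-0.002, 0.002, -1.0]]
force: [-0.8, 2.3, 13.7]
finger_gap: 0.086
gripper_force: 63.8
[-0.83602274  2.32913906 13.72245594] [0.4205072  0.17987454 0.04407153]
```

```bash
python3 -m inch '[{"slide":[0.01,0.01,0],"twist":[0,0,-6]},{"slide":[0.02,0.02,0],"twist":[0,0,-12]},{"slide":[0.03,0.02,0],"twist":[0,0,-18]},{"slide":[0.04,0.02,0],"twist":[0,0,-24]},{"slide":[0.05,0.03,0],"twist":[0,0,-30]},{"slide":[0.06,0.03,0],"twist":[0,0,-36]},{"slide":[0.07,0.03,0],"twist":[0,0,-42]},{"slide":[0.08,0.03,0],"twist":[0,0,-48]}]'; python3 -m inch '[{"slide":[0,0,0],"twist":[0,0,-1]},{"slide":[0,0,0],"twist":[0,0,-1]}]'
python3 - <<'E'
from h import *
from bench import bot
s=bot.read_state();print(s['force'],s['moment'],s['eef_rot'].round(4).tolist())
d=snap('wrist','w9');P=depth(d)
L=np.array([.5543,-.1804]);th=np.radians(-2.1);R=np.array([[np.cos(th),-np.sin(th)],[np.sin(th),np.cos(th)]])
for n in('w2','w5','w9'):
    d=ld(n);Q=depth(d);b=(Q[...,:2]-L)@R;m=(Q[...,2]>.0835)&(Q[...,2]<.097)&(abs(b[...,0])<.009)&(b[...,1]>.024)&(b[...,1]<.1)
    print(n,m.sum(),'bolt y from lock',np.percentile(b[m][:,1],[0,1,99])if m.any() else '')
t=(P[...,2]>.118)&(P[...,2]<.135)&(np.hypot(P[...,0]-L[0],P[...,1]-L[1])<.02)
q=P[t];print(len(q),q.min(0),q.max(0),cv2.minAreaRect((q[:,:2]*1000).astype(np.float32)) if len(q) else '')
snap('top','t9');snap('scene','s9')
t=ld('t9')['frame'][215:265,335:410];s=ld('s9')['frame'][165:225,200:290];t0=ld('top0')['frame'][215:265,335:410]
o=np.zeros((600,800,3),np.uint8)
for im,x,y,f in((t0,0,0,5),(t,400,0,5),(s,0,270,5)):
    z=cv2.resize(im,None,fx=f,fy=f,interpolation=cv2.INTER_CUBIC);z=z[:600-y,:800-x];o[y:y+z.shape[0],x:x+z.shape[1]]=z
z=cv2.resize(d['frame'][100:300,210:430],None,fx=1.5,fy=1.5);o[270:570,460:790]=z
cv2.imwrite('pics/c9.png',o[:,:,::-1])
E
```

```text
time: 13.2
position: [0.5554, -0.1792, 0.0937]
eef_rot: [[0.142, 0.99, 0.003], [0.99, -0.142, 0.0], [0.001, 0.003, -1.0]]
force: [-0.1, 2.5, 13.0]
finger_gap: 0.084
gripper_force: 63.7
time: 13.4
position: [0.5554, -0.1792, 0.0937]
eef_rot: [[0.155, 0.988, 0.003], [0.988, -0.155, -0.0], [0.0, 0.003, -1.0]]
force: [-1.1, 2.1, 13.8]
finger_gap: 0.086
gripper_force: 63.9
[-1.14328295  2.13091284 13.77618278] [0.4720023  0.25792848 0.05006255] [[0.1548, 0.9879, 0.0031], [0.9879, -0.1548, -0.0001], [0.0004, 0.0031, -1.0]]
w2 1676 bolt y from lock [0.03649308 0.03721    0.0880485 ]
w5 1032 bolt y from lock [0.03550078 0.0356846  0.08800341]
w9 4604 bolt y from lock [0.02404235 0.02510844 0.08839868]
2882 [ 0.53890046 -0.19752934  0.11800925] [ 0.57269175 -0.16399517  0.13499924] ((557.7587890625, -178.01434326171875), (30.248332977294922, 35.2955436706543), 19.354759216308594)
```

View pics/c9.png

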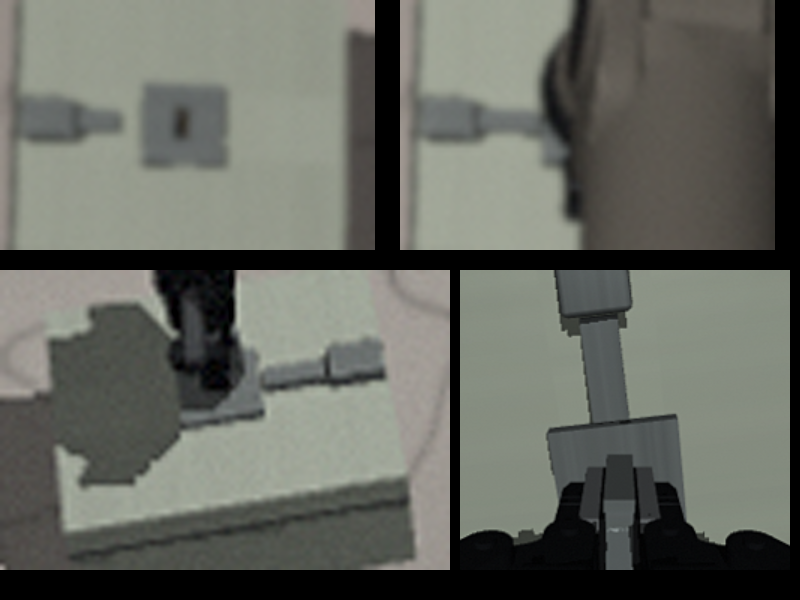

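The bolt has drawn back (tip distance from the lock 36 → 24 mm; compare the top-left and top-right panels), and the tool has turned 97°. I nudge a bit more to make sure the plug is at its stop.

```bash
python3 -m inch '[{"slide":[0,0,0],"twist":[0,0,-1]},{"slide":[0,0,0],"twist":[0,0,-2]},{"slide":[0,0,0],"twist":[0,0,-2]},{"slide":[0,0,0],"twist":[0,0,-2]}]'
python3 - <<'E'
from h import *
from bench import bot
d=snap('wrist','w10');s=bot.read_state();print(s['time'],s['force'],s['moment'],np.degrees(np.arctan2(s['eef_rot'][1][0],s['eef_rot'][0][0])))
P=depth(d);L=np.array([.5543,-.1804]);th=np.radians(-2.1);R=np.array([[np.cos(th),-np.sin(th)],[np.sin(th),np.cos(th)]]);b=(P[...,:2]-L)@R
for n in('w2','w9','w10'):
    Q=depth(ld(n));b=(Q[...,:2]-L)@R
    m=(Q[...,2]>.0875)&(Q[...,2]<.094)&(abs(b[...,0])<.009)&(b[...,1]>.018)&(b[...,1]<.1);print(n,m.sum(),np.percentile(b[m][:,1],[0,1,5]),np.median(Q[m][:,2]))
# head front edge (the key's narrow side) in image: line of pixels at head top
t=(P[...,2]>.125)&(P[...,2]<.1300)&(np.hypot(P[...,0]-L[0],P[...,1]-L[1])<.018)
q=P[t];print(len(q))
if len(q)>20:
    l=cv2.fitLine((q[:,:2]*1000).astype(np.float32),cv2.DIST_HUBER,0,.01,.01).ravel();print(l,np.degrees(np.arctan2(l[1],l[0])))
E
```

```text
time: 13.95
position: [0.5553, -0.1793, 0.0938]
eef_rot: [[0.189, 0.982, 0.003], [0.982, -0.189, 0.0], [0.001, 0.003, -1.0]]
force: [-0.8, 2.1, 15.0]
finger_gap: 0.086
gripper_force: 64.0
14.0 [-1.23515691  2.02630784 15.30976411] [0.50869209 0.31991467 0.13555637] 79.10652322925733
w2 1196 [0.01953183 0.04010486 0.05845715] 0.09161171302717085
w9 3112 [0.02442189 0.02840955 0.04364575] 0.09162304927968977
w10 3096 [0.0242997  0.02806139 0.04499829] 0.09164192044408817
1650
[ 1.8331037e-01  9.8305511e-01  5.5450427e+02 -1.7923630e+02] 79.437355
```

The torque jumped to 0.136 N m, so the plug is at its stop. The key head lies at 79.4°, following the tool, and the bolt end is 24.3 mm from the lock, a 12 mm draw. Handing in while still holding.

```bash
python3 -c "
from bench import bot;print(bot.finish_job())"
```

```text
the job is handed in; nothing more can be done
None
```

The job is handed in at about 14 s of the 45 s allowed: the square-headed key is fully home in the lock, turned a quarter turn clockwise to the stop and still gripped there, with the bolt drawn back 12 mm; I took no closing picture of the round key, tumbler, cup and pump, but the arm kept clear of them throughout.

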